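# Fetch the seal ring from under the loaded box lid

## Task

A buyer wants the orange seal ring from the blue parts box, but a red tin and a blue roll of tape are standing on its lid. Set both aside upright on the green mat, swing the lid back past vertical so that it stays open by itself, and lay the orange ring flat on the floor of the white tray, leaving the black ring in the box. Then close the lid and stand the tin and the tape back on it, each in the very place where it stood.

Things in the scene. Friction and masses are not known exactly. Their poses are not given: they have to be found in the camera images.
- case: blue open-topped parts box fixed to the table, 150 (x) x 310 (y) x 50 mm high, walls and floor 5 mm thick, pale inside; origin at the centre of its underside. The lid's hinge axis runs along its far upper edge, parallel to the box's y axis at x = +75 mm, z = 50 mm in the box's frame. Two seal rings lie loose on its floor under the middle of the lid
- lid (a joint): angle (rad) of the grey lid: 0 closed, 1.57 upright, 1.9 open at its stop. Damped, no spring or catch: let go below 1.5 it sinks shut in about 2 s, above 1.65 it sinks back to the stop and stays. 150 x 310 x 6 mm, 0.25 kg, top 56 mm above the table when closed; a solid panel 70 mm wide at either end in y, between them five bars with 25 mm gaps: the rings show through but cannot be taken out
- lid_bar (a point): middle of the lid's handle: a round black bar, 10 mm diameter, 100 mm long, parallel to the hinge, 35 mm in front of the lid's front edge (30 mm free gap), 185 mm from the hinge axis, 53 mm above the table when closed. Pinched from above, a finger in front and one behind, it turns between them, so they can point down all through the swing
- tin: small red round tin, 48 mm diameter (42 mm for the top 8 mm), 60 mm high, about 0.16 kg, standing on one of the lid's end panels; origin at the centre of its underside
- tape: roll of blue tape lying flat, 56 mm outer diameter, 34 mm hole, 22 mm high, about 0.06 kg, on the lid's other end panel; origin at the centre of its underside
- orange_ring: orange seal ring, rigid, lying flat on the box's floor, 46 mm outer diameter, 26 mm hole, 14 mm high; origin at the centre of its underside
- black_ring: black seal ring of the same size, lying flat on the box's floor beside the orange one, centres about 90 mm apart along the box's y axis; stays in the box; origin at the centre of its underside
- mat: flat green mat fixed to the table, 200 (x) x 140 (y) x 4 mm, to the left or right of the box; origin at the centre of its underside
- tray: white shallow tray fixed to the table, 140 x 140 mm, 18 mm high, walls and floor 4 mm thick, on the other side of the box from the mat; origin at the centre of its underside

How it is judged:
By the outcome, as a careful person would: the job done as asked, in the order asked, and still so for the second after the job is handed in, with the robot touching nothing.
It also fails if it takes over 144 s, if anything falls off the work surface, if the arm or the gripper's body presses on something with over 40 N, if the wrist force passes 120 N, or if a joint passes its speed limit or range.

## Robot

A 6-joint arm with a two-finger parallel gripper is mounted at the origin on the work surface. World frame = base frame: x ahead of the robot, y to its left, z up, the work surface at z = 0. Lengths are in m, angles in degrees, forces in N, time in s.
With the tool pointing down it reaches from about 0.375 to 0.9 m from the base axis. Payload 3.1 kg.
Tool frame: the origin (TCP) lies at the very end of the fingers, on their centre line; the grasp point (between the pads) lies 19 mm behind it; z points along the fingers, y is the direction in which the jaws open and shut (so a half turn about z gives the same grasp; the last joint's range is limited). The gripper opens to 87 mm and grips with 3 to 60 N. Pads are 19 mm wide; open, the fingers measure 117 mm over their backs; the gripper's body (75 mm by 190 mm) begins 51 mm behind the grasp point.
Start: joints at [-83.337, 30.224, 82.088, -0, 67.689, -10.227], TCP at [0.182, -0.598, 0.223] pointing down, gripper open.
Joint ranges: [-176.69, 176.69], [-43.24, 126.21], [12.49, 139.97], [-82, 262], [0, 151.66], [-163.58, 163.58]. Speed limits (degrees/s): [159.86, 159.86, 180, 180, 180, 180].

## Interface

Orientations are given as a 3x3 rotation matrix whose columns are the frame's x, y, z axes.
In Python, from rig import bot gives the robot as it stands. The module is installed in compiled form; this text tells all that it offers.
- The arm moves only by the tool play_rows, never from a script. Its argument "targets" is a list of rows, each a list of 7 numbers: the closure, from 0 (fully open) to 1 (shut), then the shift along the world's x, y, z in m, then the turn, a rotation vector about the world's x, y, z in rad. A call has 1 to 12 rows; each row shifts and turns the commanded pose from where the row before left it; what a row does not reach is not made up. A row lasts 1/8 s, in which the tool goes at most 62.5 mm and 10.7 degrees, less where a joint would pass 70% of its speed; a pose out of reach is approached as far as the arm can. A call with a gripper value outside its range is refused whole. The fingers move at their own pace and stop on an object; the grip force is fixed at half the most. Time passes only in rows, so rows that do not move let the fingers close. It gives the time, the measured TCP pose, the force and the opening at its end, in the units of the state.
- bot.read_state(): the state, without advancing time (a new reading comes with each control period).
- bot.capture(name): name is "scene" or "top" or "wrist"; returns the picture (400x640x3 uint8, blue, green, red); there is no depth.
- bot.get_calibration(name): a dict with "fx", "fy", "cx", "cy" (pixels), "R" (3x3) and "t" (3): a world point X has camera coordinates R X + t. Camera axes: x right, y down, z forward; pixel columns grow to the right and rows downward; lengths in m; the calibration is good to about 2 mm. A picture is of the moment at which its call begins: read the wrist's pose just before it. get_calibration takes no time and is no camera call; for the wrist camera it gives the pose at the moment of the call.
- bot.hand_in(): hands the job in, once; it reports no verdict.
The state is a dict: "time_s": time; "joint_positions": joint angles; "qvel": joint speeds; "tau": joint torques, N m; "position": TCP position; "tcp_rot": TCP orientation; "force": force on the tool from outside, world axes, zero at the start; "moment": the same for the moment, N m; "opening": opening from 0.0 (shut) to 1.0 (fully open).
Only numpy, scipy, OpenCV 4.12 (cv2) and the standard library are available. Lean on these libraries where they do the work, as an engineer would, in place of code of your own. Each camera call takes 0.05 s, during which the arm holds its last target. There are 200 camera calls.

## Working session

There is one attempt and no reset: what is moved stays moved. The work goes in short steps, Python scripts to look and compute and a tool call to move; the robot and the scene stay as the last step left them, time stands still between calls to the robot, and variables do not carry over. Pictures are saved under pics/ and viewed, about 12 in all and at most 16, crops included, and the job is handed in when it is done.

Besides the shell and the picture viewer there is one more tool, called after "Request:" as name(argument=value, ...) on one line, values as JSON. play_rows: Moves the arm, as the interface text tells. Its arguments: {"type":"object","properties":{"targets":{"type":"array","items":{"type":"array","items":{"type":"number"}}}},"required":["targets"]}

```bash
mkdir -p pics; python3 - <<'E'
from rig import bot
import cv2,numpy as np
s=bot.read_state();print(s)
for n in("scene","top"):
    im=bot.capture(n);cv2.imwrite(f"pics/{n}0.png",im);c=bot.get_calibration(n);print(n,c)
E
```

```text
{'time_s': 0.0, 'joint_positions': array([-8.33357152e+01,  3.02799774e+01,  8.21548266e+01, -2.36226546e-03,
        6.76871580e+01, -1.02268172e+01]), 'qvel': array([-0.04891424, -0.087981  , -0.01785392, -0.04921284,  0.00662727,
       -0.12325055]), 'tau': array([-9.05325596e-04, -4.40039384e+01, -1.76589400e+01,  6.32767123e-02,
        5.80600917e-02, -1.43519219e-04]), 'position': array([ 0.18153408, -0.59731295,  0.22156942]), 'tcp_rot': array([[ 9.56854207e-01,  2.90568315e-01, -2.84916352e-04],
       [ 2.90568255e-01, -9.56851941e-01,  2.10982808e-03],
       [ 3.40426425e-04, -2.10158552e-03, -9.99997734e-01]]), 'force': array([ 0.68227416, -0.43205173, -0.48070919]), 'moment': array([ 0.05810488, -0.0195278 , -0.01521224]), 'opening': 0.9989597755436412}
scene {'fx': 428.6271815141503, 'fy': 428.6271815141503, 'cx': 312.96439790134644, 'cy': 193.82758645801792, 'R': array([[ 0.22097831,  0.9750757 ,  0.01989876],
       [ 0.67277266, -0.13763348, -0.72693464],
       [-0.70607757,  0.17402412, -0.68641829]]), 't': array([-0.13814176, -0.33205351,  1.32310648])}
top {'fx': 477.79595898064974, 'fy': 477.79595898064974, 'cx': 316.03460856203134, 'cy': 193.98961462571523, 'R': array([[-0.02698175, -0.99962774,  0.00404539],
       [-0.98759819,  0.02603048, -0.1548297 ],
       [ 0.15466676, -0.00817279, -0.98793289]]), 't': array([0.02360159, 0.55640684, 1.02269641])}
```

View pics/top0.png

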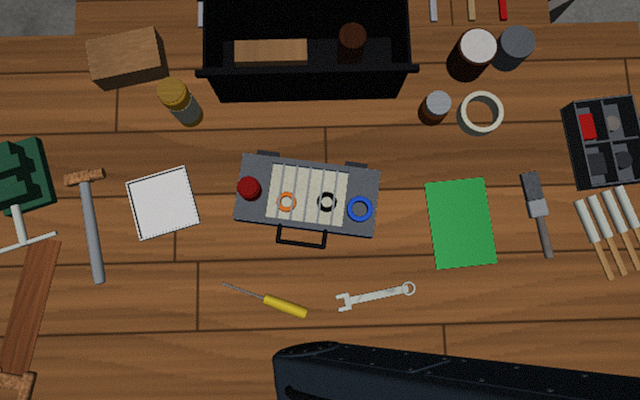

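View pics/scene0.png

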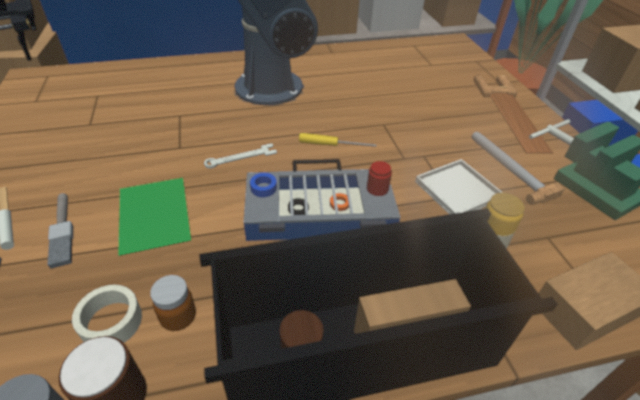

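The top view shows the box near (307,195), the tin at (249,188), the tape at (360,209), the orange ring at (287,202) and the black ring at (327,202). The tray is at (163,203), the mat at (461,223) and the handle at (301,235). The scene view agrees.

```bash
cat > h.py <<'E'
from rig import bot
import cv2,numpy as np
np.set_printoptions(precision=4,suppress=True)
def cast(c,uv,z):
    uv=np.atleast_2d(np.array(uv,float))
    d=np.c_[(uv[:,0]-c["cx"])/c["fx"],(uv[:,1]-c["cy"])/c["fy"],np.ones(len(uv))]@c["R"]
    o=-c["R"].T@c["t"]
    return o+d*((z-o[2])/d[:,2])[:,None]
def proj(c,X):
    p=np.atleast_2d(X)@c["R"].T+c["t"]
    return np.c_[c["fx"]*p[:,0]/p[:,2]+c["cx"],c["fy"]*p[:,1]/p[:,2]+c["cy"]]
H={"red":[((0,120,50),(6,255,255)),((172,120,50),(180,255,255))],"blue":[((108,150,60),(125,255,255))],"orange":[((5,130,120),(18,255,255))],
 "green":[((50,120,60),(75,255,255))],"white":[((0,0,165),(180,40,255))]}
def mask(im,col):
    h=cv2.cvtColor(im,cv2.COLOR_BGR2HSV);m=0
    for a,b in H[col]: m=m|cv2.inRange(h,a,b)
    return m
def blobs(m,roi=None,amin=30):
    if roi: q=np.zeros_like(m);x0,y0,x1,y1=roi;q[y0:y1,x0:x1]=m[y0:y1,x0:x1];m=q
    cs,_=cv2.findContours(m,cv2.RETR_EXTERNAL,cv2.CHAIN_APPROX_NONE)
    return sorted([c for c in cs if cv2.contourArea(c)>amin],key=cv2.contourArea,reverse=True)
E
python3 - <<'E'
from h import *
im=cv2.imread("pics/top0.png");c=bot.get_calibration("top")
def rect(n,cn,z):
    P=cast(c,cn.reshape(-1,2),z)[:,:2].astype(np.float32)
    r=cv2.minAreaRect(P);print(n,np.array(r[0]),np.array(r[1]),r[2])
def show(n,col,roi,z,a=30):
    for cn in blobs(mask(im,col),roi,a)[:3]: rect(n,cn,z)
show("mat","green",(400,150,520,300),.004,500)
show("tray","white",(100,150,220,260),.018,500)
show("tape","blue",(335,170,400,240),.067)
show("tin","red",(225,160,275,215),.1)
show("orange","orange",(270,180,305,220),.012,10)
# lid: not wood (low saturation) 
h=cv2.cvtColor(im,cv2.COLOR_BGR2HSV)
print(h[170,300],h[180,380-10],h[230,240],h[215,200],h[235,277])
E
python3 -c "
import cv2
a=cv2.imread('pics/top0.png')[140:260,225:395]
cv2.imwrite('pics/crop1.png',cv2.resize(a,None,fx=4.5,fy=4.5,interpolation=cv2.INTER_CUBIC))"
```

```text
mat [ 0.4889 -0.32  ] [0.1991 0.1398] 4.416709899902344
tray [0.5486 0.3587] [0.1309 0.1359] 15.65406608581543
tape [ 0.5189 -0.0845] [0.0544 0.0547] 88.47687530517578
tin [0.5668 0.1526] [0.0458 0.0447] 43.812198638916016
orange [0.5331 0.0826] [0.0261 0.0153] 66.57926940917969
orange [0.562  0.0777] [0.0132 0.0239] 4.268372535705566
[ 19  24 173] [109  22  93] [ 15 147 123] [ 14 159 130] [ 94 255   7]
```

View pics/crop1.png

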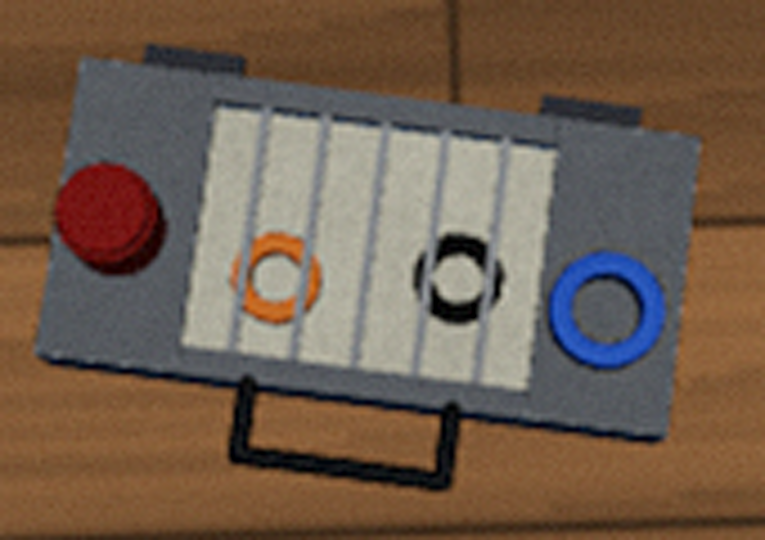

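Crop: lid corners at (83,60), (698,140), (662,437) and (38,355). The tin's top face is at about (107,208), the tape at (607,309), the orange ring at (276,278) and the black ring at (459,278). The handle bar runs from (235,458) to (443,484).

```bash
python3 - <<'E'
from h import *
c=bot.get_calibration("top");k=bot.get_calibration("scene")
f=lambda p:(np.array(p,float)+.5)/4.5-.5+[225,140]
L=cast(c,f([(83,60),(698,140),(662,437),(38,355)]),.056)
print("lid\n",L,L.mean(0))
e=(L[0]-L[1]+L[3]-L[2])/2;y=e/np.linalg.norm(e);ps=np.degrees(np.arctan2(-y[0],y[1]));print("yaw",ps,np.linalg.norm(e),np.linalg.norm(L[0]-L[3]))
o=L.mean(0)[:2];R=np.array([[np.cos(np.radians(ps)),-np.sin(np.radians(ps))],[np.sin(np.radians(ps)),np.cos(np.radians(ps))]])
def say(n,p,z):
    w=cast(c,f([p]),z)[0,:2];print(n,w,"box",R.T@(w-o))
say("tintop",(106,208),.116);say("tape",(607,309),.078);say("orange",(276,278),.019);say("black",(459,278),.019)
say("barL",(235,458),.053);say("barR",(443,484),.053)
print("hinge",o+R@[.075,0],"bar",o+R@[-.11,0])
# scene view cross-check
im=cv2.imread("pics/scene0.png")
for n,col,roi,z in(("tape","blue",(240,160,285,205),.070),("tin","red",(360,150,400,200),.086),("orange","orange",(325,185,355,215),.012)):
    for cn in blobs(mask(im,col),roi,8)[:1]:
        x,yy,w,h=cv2.boundingRect(cn);w0=cast(k,[(x+w/2,yy+h/2)],z)[0,:2];print("scene",n,w0,R.T@(w0-o))
E
```

```text
lid
 [[ 0.6519  0.1692  0.056 ]
 [ 0.6034 -0.134   0.056 ]
 [ 0.4576 -0.1097  0.056 ]
 [ 0.5054  0.1916  0.056 ]] [0.5546 0.0293 0.056 ]
yaw -9.045809299904866 0.30606509157738954 0.14812630313404523
tintop [0.5664 0.1501] box [-0.0074  0.1212]
tape [ 0.5179 -0.0835] box [-0.0185 -0.1171]
orange [0.5454 0.0775] box [-0.0167  0.0462]
black [ 0.543  -0.0151] box [-0.0045 -0.0456]
barL [0.4532 0.0969] box [-0.1108  0.0509]
barR [ 0.438  -0.0033] box [-0.11   -0.0505]
hinge [0.6287 0.0175] bar [0.446  0.0466]
scene tape [ 0.5168 -0.0839] [-0.0195 -0.1178]
scene tin [0.5704 0.152 ] [-0.0037  0.1237]
scene orange [0.5502 0.0832] [-0.0128  0.0526]
```

Request:
play_rows(targets=[[0, 0.03, 0.052, 0.007, 0, 0, -0.038], [0, 0.03, 0.052, 0.007, 0, 0, -0.038], [0, 0.03, 0.052, 0.007, 0, 0, -0.038], [0, 0.03, 0.052, 0.007, 0, 0, -0.038], [0, 0.03, 0.052, 0.007, 0, 0, -0.038], [0, 0.03, 0.052, 0.007, 0, 0, -0.038], [0, 0.03, 0.052, 0.007, 0, 0, -0.038], [0, 0.03, 0.052, 0.007, 0, 0, -0.038], [0, 0.03, 0.052, 0.007, 0, 0, -0.038], [0, 0.03, 0.052, 0.007, 0, 0, -0.038], [0, 0.03, 0.052, 0.007, 0, 0, -0.034], [0, 0, 0, 0, 0, 0, 0]])

```text
time_s: 1.6
position: [0.513, -0.0224, 0.2997]
tcp_rot: [[0.994, -0.112, 0.001], [-0.112, -0.994, 0.001], [0.001, -0.001, -1.0]]
force: [-0.3, 0.6, -1.3]
opening: 0.998
```

```bash
python3 - <<'E'
from h import *
s=bot.read_state();print(s["position"],s["tcp_rot"],s["joint_positions"])
im=bot.capture("wrist");c=bot.get_calibration("wrist");print(c,-c["R"].T@c["t"])
cv2.imwrite("pics/w1.png",im)
np.save("w1.npy",c,allow_pickle=True)
E
```

```text
[ 0.513  -0.0224  0.2997] [[ 0.9937 -0.1123  0.0014]
 [-0.1123 -0.9937  0.0006]
 [ 0.0013 -0.0008 -1.    ]] [-15.0182  16.4084  92.1885   0.0575  71.3341  81.4121]
{'fx': 284.25928125057135, 'fy': 284.25928125057135, 'cx': 320.4782435836215, 'cy': 200.04666863986193, 'R': array([[-0.1132, -0.9936,  0.0001],
       [-0.9455,  0.1077,  0.3073],
       [-0.3054,  0.0347, -0.9516]]), 't': array([0.0346, 0.4255, 0.6227])} [ 0.5964 -0.033   0.4618]
```

View pics/w1.png

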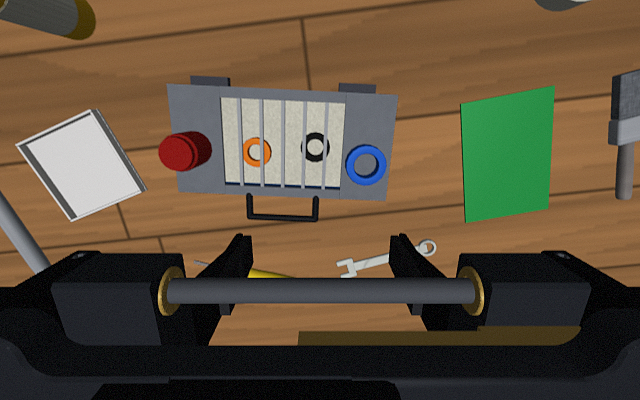

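The wrist view shows the lid with corners at about (167,83), (397,95), (388,201) and (179,193). The tin is at (185,150), the tape at (366,165), the orange ring at (257,152), and the handle bar is at row 217. I'll go above the tin for a close look.

Request:
play_rows(targets=[[0, 0.013, 0.043, -0.012, 0, 0, -0.012], [0, 0.013, 0.043, -0.012, 0, 0, -0.012], [0, 0.013, 0.043, -0.012, 0, 0, -0.012], [0, 0.014, 0.043, -0.014, 0, 0, -0.01], [0, 0, 0, 0, 0, 0, 0], [0, 0, 0, 0, 0, 0, 0]])

```text
time_s: 2.4
position: [0.5641, 0.1444, 0.2491]
tcp_rot: [[0.986, -0.166, -0.002], [-0.166, -0.986, -0.001], [-0.001, 0.001, -1.0]]
force: [-0.3, 0.4, -0.2]
opening: 0.999
```

```bash
cat > look.py <<'E'
from h import *
import sys
s=bot.read_state();print("tcp",s["position"],"yaw",np.degrees(np.arctan2(s["tcp_rot"][1,1],s["tcp_rot"][0,1])),"q",s["joint_positions"],"F",s["force"],"op",s["opening"],"t",s["time_s"])
c=bot.get_calibration("wrist");im=bot.capture("wrist");cv2.imwrite(f"pics/{sys.argv[1]}.png",im)
np.savez(f"{sys.argv[1]}.npz",**c)
E
python3 look.py w2; python3 - <<'E'
from h import *
for n in("w1","w2"):
    c=np.load("w1.npy",allow_pickle=True).item() if n=="w1" else dict(np.load("w2.npz"))
    im=cv2.imread(f"pics/{n}.png")
    for col,z in(("blue",.067),("red",.116),("red",.086),("orange",.012),("green",.004)):
        for cn in blobs(mask(im,col),(0,0,640,235),60)[:2]:
            e=cv2.fitEllipse(cn);print(n,col,z,np.array(e[0]),np.array(e[1]),cast(c,[e[0]],z)[0,:2],cast(c,[e[0]],.078)[0,:2] if col=="blue" else "")
E
```

```text
tcp [0.5641 0.1444 0.2491] yaw -99.52633992270586 q [  3.3925  25.2538  86.5494  -0.054   68.2872 102.9389] F [-0.2827  0.4354 -0.1881] op 0.9992528791348206 t 2.4
w1 blue 0.067 [365.454  164.5469] [39.302  39.9277] [ 0.5145 -0.0873] [ 0.5168 -0.0858]
w1 red 0.116 [183.8135 150.3609] [37.2492 53.076 ] [0.5669 0.1367] 
w1 red 0.086 [183.8135 150.3609] [37.2492 53.076 ] [0.5643 0.1515] 
w1 orange 0.012 [470.8447  51.0521] [110.1437 308.7029] [ 0.6491 -0.2543] 
w1 orange 0.012 [137.4474  81.2592] [110.1083 290.0333] [0.6641 0.2291] 
w1 green 0.004 [507.013  152.5454] [100.1669 147.3802] [ 0.4952 -0.3231] 
w2 blue 0.067 [509.0895 185.8864] [44.8834 49.8866] [ 0.5175 -0.0872] [ 0.5217 -0.0802]
w2 red 0.116 [314.4317 184.4064] [40.5125 47.5632] [0.5722 0.1503] 
w2 red 0.086 [314.4317 184.4064] [40.5125 47.5632] [0.5645 0.1522] 
w2 orange 0.012 [201.4378 113.662 ] [117.2416 412.7924] [0.6673 0.29  ] 
w2 orange 0.012 [218.6344  32.0838] [ 71.9941 536.4033] [0.7572 0.2408] 
w2 green 0.004 [617.1581 172.5704] [ 49.0008 164.0217] [ 0.4881 -0.2825]
```

View pics/w2.png

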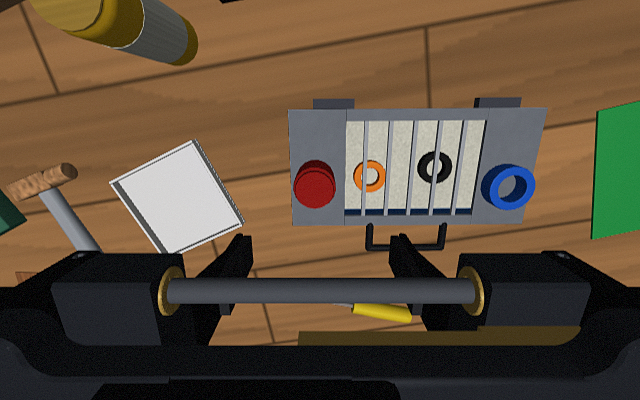

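Close view: the tin is central at (314,184), the tape is at (509,186), and the tray spans (110–243,140–255).

```bash
python3 - <<'E'
from h import *
c=dict(np.load("w2.npz"));im=cv2.imread("pics/w2.png")
cn=blobs(mask(im,"red"),(0,0,640,235),60)[0].reshape(-1,2)
x0,y0=cn.min(0);x1,y1=cn.max(0)+1;u=(x0+x1)/2-.5
print(x0,x1,y0,y1)
print("base edge +x",cast(c,[(u,y0-.5)],.056)[0]-[.024,0,0],"top -x",cast(c,[(u,y1-.5)],.116)[0]+[.021,0,0],cast(c,[(u,y1-.5)],.108)[0]+[.024,0,0])
print("sides .108",cast(c,[(x0-.5,186),(x1-.5,186)],.100)[:,:2])
E
```

```text
293 336 160 209
base edge +x [0.5647 0.1491 0.056 ] top -x [0.5662 0.1554 0.116 ] [0.5664 0.1561 0.108 ]
sides .108 [[0.5703 0.1762]
 [0.5623 0.1281]]
```

Request:
play_rows(targets=[[0, 0.002, 0.007, -0.035, 0, 0, 0.008], [0, 0, 0, -0.045, 0, 0, 0], [0, 0, 0, -0.045, 0, 0, 0], [0, 0, 0, -0.035, 0, 0, 0], [0, 0, 0, -0.018, 0, 0, 0], [0, 0, 0, 0, 0, 0, 0], [1, 0, 0, 0, 0, 0, 0], [1, 0, 0, 0, 0, 0, 0], [1, 0, 0, 0, 0, 0, 0], [1, 0, 0, 0, 0, 0, 0], [1, 0, 0, 0, 0, 0, 0], [1, 0, 0, 0, 0, 0, 0]])

```text
time_s: 3.95
position: [0.5666, 0.1529, 0.0718]
tcp_rot: [[0.988, -0.156, 0.0], [-0.156, -0.988, -0.0], [0.0, 0.0, -1.0]]
force: [-0.6, -0.7, 3.3]
opening: 0.547
```

Request:
play_rows(targets=[[1, 0, 0, 0.03, 0, 0, 0], [1, 0, 0, 0.05, 0, 0, 0], [1, -0.002, -0.03, 0.02, 0, 0, 0], [1, -0.003, -0.05, 0, 0, 0, 0], [1, -0.003, -0.05, 0, 0, 0, 0], [1, -0.003, -0.05, 0, 0, 0, 0], [1, -0.003, -0.05, 0, 0, 0, 0], [1, -0.003, -0.05, 0, 0, 0, 0], [1, -0.003, -0.05, 0, 0, 0, 0], [1, -0.003, -0.05, 0, 0, 0, 0], [1, -0.003, -0.05, 0, 0, 0, 0], [1, -0.001, -0.043, 0, 0, 0, 0]])

```text
time_s: 5.45
position: [0.539, -0.3216, 0.1708]
tcp_rot: [[0.987, -0.158, -0.001], [-0.158, -0.987, 0.001], [-0.001, -0.001, -1.0]]
force: [-0.7, 0.2, -2.4]
opening: 0.54
```

Request:
play_rows(targets=[[1, 0, 0, 0, 0, 0, 0], [1, 0, 0, -0.05, 0, 0, 0], [1, 0, 0, -0.05, 0, 0, 0], [1, 0, 0, -0.035, 0, 0, 0], [1, 0, 0, -0.012, 0, 0, 0], [1, 0, 0, 0, 0, 0, 0], [1, 0, 0, 0, 0, 0, 0]])

```text
time_s: 6.32
position: [0.5408, -0.3206, 0.0262]
tcp_rot: [[0.988, -0.156, 0.002], [-0.156, -0.988, -0.002], [0.003, 0.002, -1.0]]
force: [1.2, -1.3, -1.4]
opening: 0.542
```

Request:
play_rows(targets=[[1, 0, 0, -0.004, 0, 0, 0], [1, 0, 0, -0.001, 0, 0, 0], [1, 0, 0, 0, 0, 0, 0], [1, 0, 0, 0, 0, 0, 0]])

```text
time_s: 6.82
position: [0.5397, -0.3201, 0.0199]
tcp_rot: [[0.988, -0.157, 0.0], [-0.157, -0.988, -0.0], [0.0, 0.0, -1.0]]
force: [-0.6, -0.6, 0.0]
opening: 0.544
```

Request:
play_rows(targets=[[0, 0, 0, 0, 0, 0, 0], [0, 0, 0, 0, 0, 0, 0], [0, 0, 0, 0, 0, 0, 0], [0, 0, 0, 0.03, 0, 0, 0], [0, 0, 0, 0.05, 0, 0, 0], [0, 0, 0, 0.055, 0, 0, 0], [0, -0.005, 0.04, 0.035, 0, 0, 0], [0, -0.005, 0.05, 0, 0, 0, 0], [0, -0.005, 0.05, 0, 0, 0, 0], [0, -0.005, 0.05, 0, 0, 0, 0], [0, -0.003, 0.045, 0, 0, 0, 0], [0, 0, 0, 0, 0, 0, 0]])

```text
time_s: 8.32
position: [0.5154, -0.0818, 0.1896]
tcp_rot: [[0.988, -0.152, -0.001], [-0.152, -0.988, 0.001], [-0.002, -0.001, -1.0]]
force: [-0.6, -0.0, -0.1]
opening: 1.001
```

Request:
play_rows(targets=[[0, 0, 0, 0, 0, 0, 0], [0, 0, 0, 0, 0, 0, 0]])

```text
time_s: 8.57
position: [0.5171, -0.0863, 0.1896]
tcp_rot: [[0.987, -0.158, 0.001], [-0.158, -0.987, -0.001], [0.001, 0.0, -1.0]]
force: [-0.4, -0.2, -0.2]
opening: 0.998
```

```bash
python3 look.py w3; python3 - <<'E'
from h import *
c=dict(np.load("w3.npz"));im=cv2.imread("pics/w3.png")
print(-c["R"].T@c["t"])
cn=blobs(mask(im,"blue"),(0,0,640,235),60)[0].reshape(-1,2)
x0,y0=cn.min(0);x1,y1=cn.max(0)+1;u=(x0+x1)/2-.5
print(x0,x1,y0,y1)
print("base edge +x",cast(c,[(u,y0-.5)],.056)[0]-[.028,0,0],"top -x",cast(c,[(u,y1-.5)],.078)[0]+[.028,0,0])
v=(y0+y1)/2
print("sides",cast(c,[(x0-.5,v),(x1-.5,v)],.067)[:,:2],cast(c,[(x0-.5,v),(x1-.5,v)],.067)[:,:2].mean(0))
for cn in blobs(mask(im,"red"),None,60)[:1]:
    print("tin",cv2.boundingRect(cn))
E
```

```text
tcp [ 0.5171 -0.0863  0.1896] yaw -99.08679990581562 q [-21.6876  25.0554  98.5432  -0.0163  56.352   77.4082] F [-0.3696 -0.1994 -0.1829] op 0.9983040581108146 t 8.575
[ 0.601  -0.0987  0.3523]
292 347 167 223
base edge +x [ 0.5158 -0.0881  0.056 ] top -x [ 0.5179 -0.0796  0.078 ]
sides [[ 0.5206 -0.0553]
 [ 0.5116 -0.1122]] [ 0.5161 -0.0837]
tin (493, 112, 78, 46)
```

View pics/w3.png

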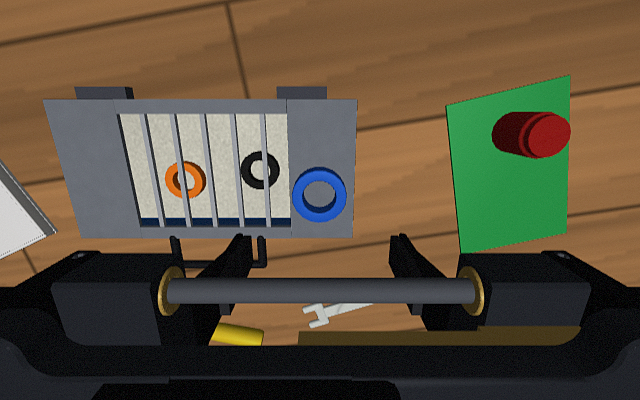

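The tin stands upright on the mat. The tape is at (319,195), i.e. about (0.517, -0.084).

Request:
play_rows(targets=[[0, 0, 0.0025, -0.04, 0, 0, 0], [0, 0, 0, -0.045, 0, 0, 0], [0, 0, 0, -0.03, 0, 0, 0], [0, 0, 0, -0.01, 0, 0, 0], [0, 0, 0, -0.004, 0, 0, 0], [0, 0, 0, 0, 0, 0, 0], [0, 0, 0, 0, 0, 0, 0]])

```text
time_s: 9.5
position: [0.5175, -0.0828, 0.0616]
tcp_rot: [[0.988, -0.157, 0.002], [-0.157, -0.988, -0.001], [0.002, 0.001, -1.0]]
force: [0.2, -0.4, -0.1]
opening: 0.998
```

Request:
play_rows(targets=[[1, 0, 0, 0, 0, 0, 0], [1, 0, 0, 0, 0, 0, 0], [1, 0, 0, 0, 0, 0, 0], [1, 0, 0, 0, 0, 0, 0], [1, 0, 0, 0, 0, 0, 0]])

```text
time_s: 10.12
position: [0.5167, -0.0825, 0.0606]
tcp_rot: [[0.988, -0.156, 0.0], [-0.156, -0.988, -0.0], [0.0, 0.0, -1.0]]
force: [-0.4, -0.3, 1.1]
opening: 0.635
```

Request:
play_rows(targets=[[1, 0, 0, 0.03, 0, 0, 0], [1, -0.005, 0, 0.05, 0, 0, 0], [1, -0.016, -0.047, 0, 0, 0, 0], [1, -0.016, -0.048, 0, 0, 0, 0], [1, -0.016, -0.048, 0, 0, 0, 0], [1, -0.016, -0.048, 0, 0, 0, 0], [1, -0.013, -0.047, -0.02, 0, 0, 0], [1, 0, 0, -0.045, 0, 0, 0], [1, 0, 0, -0.045, 0, 0, 0], [1, 0, 0, -0.015, 0, 0, 0], [1, 0, 0, 0, 0, 0, 0], [1, 0, 0, 0, 0, 0, 0]])

```text
time_s: 11.62
position: [0.4356, -0.3212, 0.0169]
tcp_rot: [[0.988, -0.156, 0.002], [-0.156, -0.988, -0.002], [0.002, 0.002, -1.0]]
force: [0.7, -0.7, -0.7]
opening: 0.638
```

Request:
play_rows(targets=[[1, 0, 0, -0.005, 0, 0, 0], [1, 0, 0, -0.0025, 0, 0, 0], [1, 0, 0, 0, 0, 0, 0], [1, 0, 0, 0, 0, 0, 0]])

```text
time_s: 12.12
position: [0.435, -0.3208, 0.0086]
tcp_rot: [[0.988, -0.157, 0.001], [-0.157, -0.988, -0.001], [0.001, 0.001, -1.0]]
force: [1.3, 0.7, 4.7]
opening: 0.639
```

Request:
play_rows(targets=[[0, 0, 0, 0, 0, 0, 0], [0, 0, 0, 0, 0, 0, 0], [0, 0, 0, 0, 0, 0, 0], [0, 0, 0, 0.03, 0, 0, 0], [0, 0, 0, 0.05, 0, 0, 0], [0, 0, 0, 0.05, 0, 0, 0], [0, 0.001, 0.025, 0.03, 0, 0, 0.14], [0, 0.001, 0.04, 0, 0, 0, 0.17], [0, 0.001, 0.04, 0, 0, 0, 0.17], [0, 0.001, 0.04, 0, 0, 0, 0.17], [0, 0.001, 0.04, 0, 0, 0, 0.17], [0, 0.001, 0.04, 0, 0, 0, 0.17]])

```text
time_s: 13.62
position: [0.4403, -0.0942, 0.1679]
tcp_rot: [[0.669, 0.743, -0.0], [0.743, -0.669, 0.0], [-0.0, -0.0, -1.0]]
force: [0.3, 1.4, -0.3]
opening: 0.998
```

Request:
play_rows(targets=[[0, 0.001, 0.04, 0, 0, 0, 0.17], [0.4, 0.001, 0.04, 0, 0, 0, 0.17], [0.72, 0.001, 0.04, 0, 0, 0, 0.17], [0.72, 0.001, 0.022, 0, 0, 0, 0.071], [0.72, 0, 0, 0, 0, 0, 0], [0.72, 0, 0, 0, 0, 0, 0], [0.72, 0, 0, 0, 0, 0, 0]])

```text
time_s: 14.5
position: [0.4447, 0.0456, 0.168]
tcp_rot: [[0.158, 0.987, -0.0], [0.987, -0.158, -0.0], [-0.0, 0.0, -1.0]]
force: [0.4, 0.2, 0.5]
opening: 0.402
```

```bash
python3 look.py w4; python3 - <<'E'
from h import *
im=bot.capture("top");cv2.imwrite("pics/top1.png",im)
a=bot.get_calibration("top");b=bot.get_calibration("scene")
P=lambda c:np.diag([c["fx"],c["fy"],1])@np.c_[c["R"],c["t"]]
def tri(p,q):
    n=lambda c,p:np.array([[p[0]-c["cx"]],[p[1]-c["cy"]]],float)
    X=cv2.triangulatePoints(P(a),P(b),n(a,p),n(b,q));return (X[:3]/X[3]).ravel()
print(tri((200,72),(507,300)),tri((200,72),(207,258)),tri((417,68),(207,258)),tri((417,68),(207,372)))
E
python3 -c "
import cv2,numpy as np
a=cv2.imread('pics/w4.png');b=cv2.imread('pics/top1.png')[120:300,200:520]
cv2.imwrite('pics/c4.png',cv2.resize(np.vstack([a[:240],cv2.resize(b,(640,360))]),(640,600)))"
```

```text
tcp [0.4447 0.0456 0.168 ] yaw -9.106216377136867 q [ -8.5184  21.776  110.1914  -0.014   48.0319   0.5972] F [0.4189 0.2194 0.4557] op 0.4022139300381702 t 14.5
[0.8601 0.281  0.0307] [0.8224 0.0277 0.3138] [ 0.7868 -0.1978  0.1843] [ 0.8642 -0.2345  0.0069]
```

View pics/c4.png

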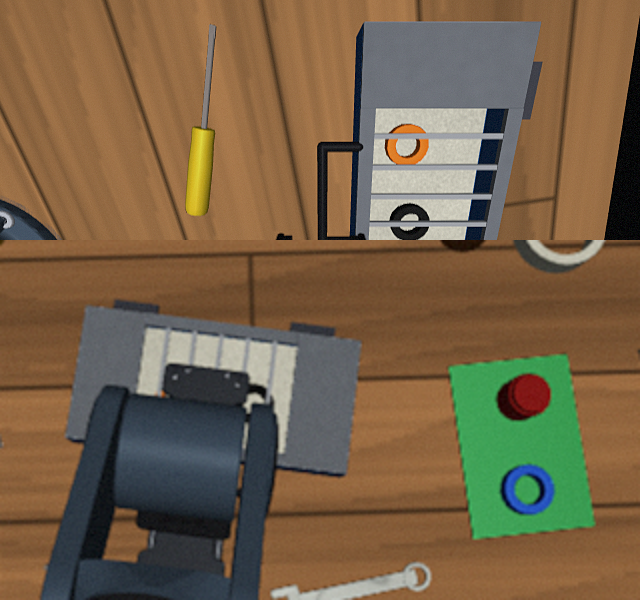

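The tin and tape are both upright on the mat. In the wrist view the handle bar is the vertical line at column ~322, rows 145–240.

```bash
python3 - <<'E'
from h import *
c=dict(np.load("w4.npz"));im=cv2.imread("pics/w4.png")
g=im.max(2)
for r in(170,190,210,225):
    row=g[r,300:345];d=np.where(row<45)[0]+300;m=d.mean();X=cast(c,[(m,r)],.053)[0]
    p=np.radians(-9.05);o=np.array([.5546,.0293]);R=np.array([[np.cos(p),-np.sin(p)],[np.sin(p),np.cos(p)]])
    print(r,d.min(),d.max(),X,R.T@(X[:2]-o))
print(R.T@(bot.read_state()["position"][:2]-o))
E
```

```text
170 318 326 [0.4506 0.0727 0.053 ] [-0.1095  0.0265]
190 318 326 [0.4474 0.0523 0.053 ] [-0.1094  0.0059]
210 318 326 [0.4441 0.031  0.053 ] [-0.1094 -0.0157]
225 318 326 [0.4415 0.0144 0.053 ] [-0.1094 -0.0325]
[-0.1111 -0.0011]
```

Request:
play_rows(targets=[[0.72, 0.0015, 0, 0, 0, 0, 0], [0.72, 0, 0, -0.03, 0, 0, 0], [0.72, 0, 0, -0.03, 0, 0, 0], [0.72, 0, 0, -0.02, 0, 0, 0], [0.72, 0, 0, 0, 0, 0, 0]])

```text
time_s: 15.22
position: [0.4453, 0.0464, 0.087]
tcp_rot: [[0.157, 0.988, -0.003], [0.988, -0.157, 0.0], [-0.0, -0.003, -1.0]]
force: [-0.3, -0.3, -0.4]
opening: 0.283
```

Request:
play_rows(targets=[[0.72, 0, 0, -0.02, 0, 0, 0], [0.72, 0, 0, -0.02, 0, 0, 0], [0.72, 0, 0, -0.014, 0, 0, 0], [0.72, 0, 0, 0, 0, 0, 0], [0.72, 0, 0, 0, 0, 0, 0]])

```text
time_s: 15.85
position: [0.4466, 0.0464, 0.0346]
tcp_rot: [[0.156, 0.988, 0.001], [0.988, -0.156, -0.0], [-0.0, 0.001, -1.0]]
force: [1.3, 0.6, -0.3]
opening: 0.283
```

Request:
play_rows(targets=[[1, 0, 0, 0, 0, 0, 0], [1, 0, 0, 0, 0, 0, 0], [1, 0, 0, 0, 0, 0, 0], [1, 0, 0, 0, 0, 0, 0], [1, 0, 0, 0, 0, 0, 0]])

```text
time_s: 16.48
position: [0.4464, 0.0465, 0.0344]
tcp_rot: [[0.156, 0.988, 0.001], [0.988, -0.156, -0.0], [0.0, 0.001, -1.0]]
force: [-0.4, 0.2, 5.8]
opening: 0.1
```

```bash
python3 - <<'E'
from h import *
th=np.linspace(0,1.8,25);f=lambda t:np.c_[-.185*np.cos(t)+.003*np.sin(t),.185*np.sin(t)+.003*np.cos(t)]
d=np.diff(f(th),axis=0);p=np.radians(-9.05)
D=np.c_[d[:,0]*np.cos(p),d[:,0]*np.sin(p),d[:,1]]
print(D.round(4).tolist(),D.sum(0))
s=bot.read_state();print(s["position"],s["opening"],s["force"])
E
```

```text
[[0.0007, -0.0001, 0.0139], [0.0018, -0.0003, 0.0138], [0.0028, -0.0004, 0.0136], [0.0038, -0.0006, 0.0133], [0.0047, -0.0008, 0.013], [0.0057, -0.0009, 0.0126], [0.0066, -0.0011, 0.0122], [0.0075, -0.0012, 0.0116], [0.0083, -0.0013, 0.011], [0.0091, -0.0015, 0.0104], [0.0099, -0.0016, 0.0096], [0.0105, -0.0017, 0.0089], [0.0112, -0.0018, 0.008], [0.0117, -0.0019, 0.0072], [0.0122, -0.0019, 0.0062], [0.0127, -0.002, 0.0053], [0.013, -0.0021, 0.0043], [0.0133, -0.0021, 0.0033], [0.0135, -0.0022, 0.0023], [0.0136, -0.0022, 0.0013], [0.0137, -0.0022, 0.0002], [0.0137, -0.0022, -0.0008], [0.0136, -0.0022, -0.0018], [0.0134, -0.0021, -0.0029]] [ 0.2271 -0.0362  0.1765]
[0.4464 0.0465 0.0344] 0.10046817622694737 [-0.3782  0.2165  5.7913]
```

Request:
play_rows(targets=[[1, 0.0007, -0.0001, 0.0139, 0, 0, 0], [1, 0.0018, -0.0003, 0.0138, 0, 0, 0], [1, 0.0028, -0.0004, 0.0136, 0, 0, 0], [1, 0.0038, -0.0006, 0.0133, 0, 0, 0], [1, 0.0047, -0.0008, 0.013, 0, 0, 0], [1, 0.0057, -0.0009, 0.0126, 0, 0, 0], [1, 0.0066, -0.0011, 0.0122, 0, 0, 0], [1, 0.0075, -0.0012, 0.0116, 0, 0, 0], [1, 0.0083, -0.0013, 0.011, 0, 0, 0], [1, 0, 0, 0, 0, 0, 0]])

```text
time_s: 17.73
position: [0.4855, 0.0402, 0.1488]
tcp_rot: [[0.156, 0.988, -0.006], [0.988, -0.156, 0.001], [-0.0, -0.006, -1.0]]
force: [-4.0, 1.7, 2.0]
opening: 0.104
```

Request:
play_rows(targets=[[1, 0.0091, -0.0015, 0.0104, 0, 0, 0], [1, 0.0099, -0.0016, 0.0096, 0, 0, 0], [1, 0.0105, -0.0017, 0.0089, 0, 0, 0], [1, 0.0112, -0.0018, 0.008, 0, 0, 0], [1, 0.0117, -0.0019, 0.0072, 0, 0, 0], [1, 0.0122, -0.0019, 0.0062, 0, 0, 0], [1, 0.0127, -0.002, 0.0053, 0, 0, 0], [1, 0.013, -0.0021, 0.0043, 0, 0, 0], [1, 0.0133, -0.0021, 0.0033, 0, 0, 0], [1, 0, 0, 0, 0, 0, 0]])

```text
time_s: 18.98
position: [0.5934, 0.023, 0.2141]
tcp_rot: [[0.156, 0.988, 0.004], [0.988, -0.156, -0.0], [0.0, 0.004, -1.0]]
force: [-2.5, 1.0, 10.2]
opening: 0.101
```

Request:
play_rows(targets=[[1, 0.0135, -0.0022, 0.0023, 0, 0, 0], [1, 0.0136, -0.0022, 0.0013, 0, 0, 0], [1, 0.0137, -0.0022, 0.0002, 0, 0, 0], [1, 0.0137, -0.0022, -0.0008, 0, 0, 0], [1, 0.0136, -0.0022, -0.0018, 0, 0, 0], [1, 0.0134, -0.0021, -0.0029, 0, 0, 0], [1, 0, 0, 0, 0, 0, 0], [1, 0, 0, 0, 0, 0, 0]])

```text
time_s: 19.98
position: [0.6731, 0.0102, 0.2102]
tcp_rot: [[0.156, 0.988, -0.0], [0.988, -0.156, 0.0], [0.0, -0.0, -1.0]]
force: [0.2, 1.4, 2.0]
opening: 0.102
```

Request:
play_rows(targets=[[0.4, 0, 0, 0, 0, 0, 0], [0.4, 0, 0, 0, 0, 0, 0], [0.4, 0, 0, 0, 0, 0, 0], [0.4, 0, 0, 0, 0, 0, 0], [0.4, 0, 0, 0.03, 0, 0, 0], [0.4, 0, 0, 0.03, 0, 0, 0], [0.4, 0, 0, 0.03, 0, 0, 0], [0.3, -0.02, 0.01, 0, 0, 0, 0.16], [0.2, -0.03, 0.015, 0, 0, 0, 0.17], [0, -0.03, 0.015, -0.01, 0, 0, 0.17], [0, -0.03, 0.015, -0.02, 0, 0, 0.17], [0, -0.018, 0.012, -0.02, 0, 0, 0.17]])

```text
time_s: 21.48
position: [0.5435, 0.0777, 0.2504]
tcp_rot: [[-0.636, 0.772, -0.0], [0.772, 0.636, -0.0], [-0.0, -0.0, -1.0]]
force: [-0.2, 0.1, 0.2]
opening: 0.978
```

Request:
play_rows(targets=[[0, 0, 0, 0, 0, 0, 0.17], [0, 0, 0, 0, 0, 0, 0.17], [0, 0, 0, 0, 0, 0, 0.17], [0, 0, 0, 0, 0, 0, 0.17], [0, 0, 0, 0, 0, 0, 0.051], [0, 0, 0, 0, 0, 0, 0], [0, 0, 0, 0, 0, 0, 0]])

```text
time_s: 22.35
position: [0.5451, 0.0771, 0.2506]
tcp_rot: [[-0.988, 0.157, 0.0], [0.157, 0.988, -0.0], [-0.0, -0.0, -1.0]]
force: [-0.1, 0.2, 0.6]
opening: 0.998
```

```bash
python3 look.py w5; python3 - <<'E'
from h import *
c=dict(np.load("w5.npz"));im=cv2.imread("pics/w5.png")
for cn in blobs(mask(im,"orange"),(0,0,640,240),60)[:4]:
    e=cv2.fitEllipse(cn);print(e,cast(c,[e[0]],.014)[0])
E
```

```text
tcp [0.5451 0.0771 0.2506] yaw 80.97082782510068 q [ -3.5839  22.5695  90.9781  -0.0015  66.4457 -84.5542] F [-0.1345  0.2378  0.5667] op 0.99805996521884 t 22.35
((193.10577392578125, 45.34934997558594), (103.01287841796875, 510.3811340332031), 86.22694396972656) [ 0.3618 -0.0548  0.014 ]
((292.5592041015625, 130.8140411376953), (125.2660140991211, 448.6587219238281), 79.49211883544922) [0.484  0.0491 0.014 ]
((528.4867553710938, 197.32302856445312), (98.89020538330078, 256.9716491699219), 84.80465698242188) [0.6317 0.3742 0.014 ]
((581.0828857421875, 79.22501373291016), (116.77110290527344, 147.76719665527344), 99.49871826171875) [0.4782 0.4312 0.014 ]
```

View pics/w5.png

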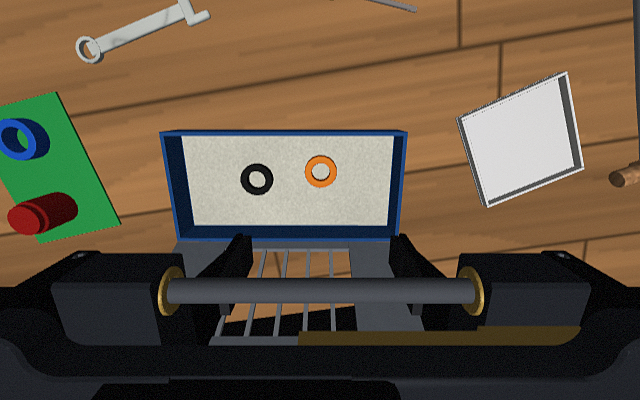

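The lid is standing open. The orange ring is at (321,171), the black ring at (257,179), and the tray at about (520,140).

```bash
python3 - <<'E'
from h import *
c=dict(np.load("w5.npz"));im=cv2.imread("pics/w5.png")
for cn in blobs(mask(im,"orange"),(290,140,350,205),60)[:4]:
    e=cv2.fitEllipse(cn);print(e,cast(c,[e[0]],.013)[0],cast(c,[e[0]],.019)[0])
for cn in blobs(mask(im,"white"),(440,50,610,220),500)[:1]:
    r=cv2.minAreaRect(cast(c,cn.reshape(-1,2),.018)[:,:2].astype(np.float32));print("tray",r)
E
```

```text
((320.2852783203125, 171.23362731933594), (30.596834182739258, 31.062835693359375), 87.06611633300781) [0.5457 0.0778 0.013 ] [0.5444 0.078  0.019 ]
tray ((0.550697386264801, 0.3603982925415039), (0.13943438231945038, 0.13919474184513092), 15.661611557006836)
```

Request:
play_rows(targets=[[0.25, 0, 0.001, -0.03, 0, 0, 0], [0.25, 0, 0, -0.045, 0, 0, 0], [0.25, 0, 0, -0.045, 0, 0, 0], [0.25, 0, 0, -0.045, 0, 0, 0], [0.25, 0, 0, -0.035, 0, 0, 0], [0.25, 0, 0, -0.02, 0, 0, 0], [0.25, 0, 0, -0.01, 0, 0, 0], [0.25, 0, 0, -0.01, 0, 0, 0], [0.25, 0, 0, 0, 0, 0, 0], [0.25, 0, 0, 0, 0, 0, 0]])

```text
time_s: 23.65
position: [0.5456, 0.0781, 0.0112]
tcp_rot: [[-0.988, 0.156, 0.001], [0.156, 0.988, -0.0], [-0.001, 0.0, -1.0]]
force: [-0.3, 0.4, 0.0]
opening: 0.749
```

Request:
play_rows(targets=[[0.25, 0, 0, -0.002, 0, 0, 0], [0.25, 0, 0, 0, 0, 0, 0], [1, 0, 0, 0, 0, 0, 0], [1, 0, 0, 0, 0, 0, 0], [1, 0, 0, 0, 0, 0, 0], [1, 0, 0, 0, 0, 0, 0], [1, 0, 0, 0, 0, 0, 0]])

```text
time_s: 24.52
position: [0.5451, 0.0781, 0.0086]
tcp_rot: [[-0.988, 0.156, 0.0], [0.156, 0.988, -0.0], [-0.0, -0.0, -1.0]]
force: [-0.6, -0.2, 0.6]
opening: 0.509
```

Request:
play_rows(targets=[[1, 0, 0, 0.03, 0, 0, 0], [1, 0, 0, 0.045, 0, 0, 0], [1, 0, 0, 0.045, 0, 0, 0], [1, 0.001, 0.042, 0, 0, 0, 0], [1, 0.001, 0.048, 0, 0, 0, 0], [1, 0.001, 0.048, 0, 0, 0, 0], [1, 0.001, 0.048, 0, 0, 0, 0], [1, 0.001, 0.048, 0, 0, 0, 0], [1, 0, 0.048, 0, 0, 0, 0], [1, 0, 0, -0.035, 0, 0, 0], [1, 0, 0, -0.045, 0, 0, 0], [1, 0, 0, 0, 0, 0, 0]])

```text
time_s: 26.02
position: [0.5465, 0.3587, 0.0446]
tcp_rot: [[-0.988, 0.156, -0.009], [0.156, 0.988, -0.004], [0.008, -0.005, -1.0]]
force: [-0.7, 0.4, -0.1]
opening: 0.508
```

Request:
play_rows(targets=[[1, 0, 0, -0.025, 0, 0, 0], [1, 0, 0, -0.008, 0, 0, 0], [1, 0, 0, 0, 0, 0, 0], [1, 0, 0, 0, 0, 0, 0], [1, 0, 0, 0, 0, 0, 0]])

```text
time_s: 26.65
position: [0.5508, 0.3604, 0.0167]
tcp_rot: [[-0.988, 0.156, 0.002], [0.156, 0.988, 0.001], [-0.002, 0.001, -1.0]]
force: [-0.6, 0.5, -0.0]
opening: 0.511
```

Request:
play_rows(targets=[[1, 0, 0, -0.006, 0, 0, 0], [1, 0, 0, -0.002, 0, 0, 0], [1, 0, 0, 0, 0, 0, 0], [1, 0, 0, 0, 0, 0, 0]])

```text
time_s: 27.15
position: [0.5499, 0.36, 0.0076]
tcp_rot: [[-0.988, 0.156, -0.001], [0.156, 0.988, -0.0], [0.0, -0.0, -1.0]]
force: [-1.1, 0.2, 3.2]
opening: 0.511
```

Request:
play_rows(targets=[[0.2, 0, 0, 0, 0, 0, 0], [0.2, 0, 0, 0, 0, 0, 0], [0.2, 0, 0, 0, 0, 0, 0], [0.2, 0, 0, 0.03, 0, 0, 0], [0.2, 0, 0, 0.05, 0, 0, 0], [0.2, 0, 0, 0.055, 0, 0, 0], [0.2, 0, 0, 0.055, 0, 0, 0], [0.2, 0, 0, 0.055, 0, 0, 0], [0.4, 0, 0, 0.048, 0, 0, 0], [0.72, 0.017, -0.044, 0, 0, 0, -0.15], [0.72, 0.017, -0.044, 0, 0, 0, -0.16], [0.72, 0.017, -0.044, 0, 0, 0, -0.16]])

```text
time_s: 28.65
position: [0.6013, 0.227, 0.3007]
tcp_rot: [[-0.807, 0.59, 0.0], [0.59, 0.807, 0.0], [-0.0, 0.0, -1.0]]
force: [-0.2, -0.6, -0.3]
opening: 0.432
```

Request:
play_rows(targets=[[0.72, 0.018, -0.044, 0, 0, 0, -0.16], [0.72, 0.018, -0.044, 0, 0, 0, -0.16], [0.72, 0.018, -0.044, 0, 0, 0, -0.16], [0.72, 0.018, -0.044, 0, 0, 0, -0.16], [0.72, 0.018, -0.044, 0, 0, 0, -0.16], [0.72, 0, 0, 0, 0, 0, -0.16], [0.72, 0, 0, 0, 0, 0, -0.141], [0.72, 0, 0, 0, 0, 0, 0], [0.72, 0, 0, 0, 0, 0, 0]])

```text
time_s: 29.78
position: [0.691, 0.0082, 0.3004]
tcp_rot: [[0.154, 0.988, -0.0], [0.988, -0.154, -0.0], [-0.0, -0.0, -1.0]]
force: [-0.7, -0.6, -0.2]
opening: 0.281
```

```bash
python3 look.py w6; python3 - <<'E'
from h import *
im=bot.capture("scene");cv2.imwrite("pics/scene2.png",im)
w=cv2.imread("pics/w6.png")
a=im[90:290,100:540]
cv2.imwrite("pics/c6.png",np.vstack([w[:250],cv2.resize(a,(640,290))]))
E
```

```text
tcp [0.691  0.0082 0.3004] yaw -8.867763035870704 q [-8.559  31.845  66.1989 -0.0026 81.9716  0.3092] F [-0.6505 -0.611  -0.2321] op 0.28113880111974454 t 29.775
```

View pics/c6.png

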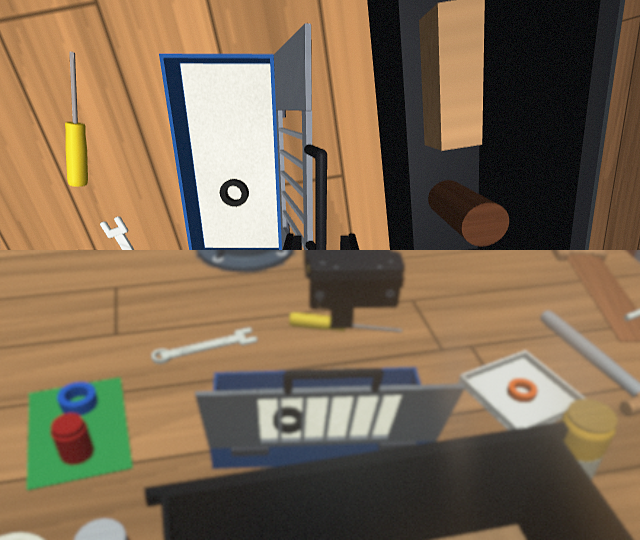

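The orange ring lies flat in the tray and the black ring is in the box. The tin and tape are upright on the mat, and the handle bar is at column ~320 in the wrist view, centred between the fingers.

Request:
play_rows(targets=[[0.72, 0, 0, -0.03, 0, 0, 0], [0.72, 0, 0, -0.03, 0, 0, 0], [0.72, 0, 0, -0.02, 0, 0, 0], [0.72, 0, 0, -0.014, 0, 0, 0], [0.72, 0, 0, 0, 0, 0, 0], [0.72, 0, 0, 0, 0, 0, 0], [1, 0, 0, 0, 0, 0, 0], [1, 0, 0, 0, 0, 0, 0], [1, 0, 0, 0, 0, 0, 0], [1, 0, 0, 0, 0, 0, 0]])

```text
time_s: 31.12
position: [0.6911, 0.0081, 0.2073]
tcp_rot: [[0.156, 0.988, 0.0], [0.988, -0.156, -0.0], [-0.0, 0.0, -1.0]]
force: [-1.3, 0.1, 3.9]
opening: 0.098
```

```bash
python3 - <<'E'
from h import *
th=np.linspace(1.9,0.0,27);f=lambda t:np.c_[-.185*np.cos(t)+.003*np.sin(t),.185*np.sin(t)+.003*np.cos(t)]
d=np.diff(f(th),axis=0);p=np.radians(-9.05)
D=np.c_[d[:,0]*np.cos(p),d[:,0]*np.sin(p),d[:,1]]
print(D.round(4).tolist(),D.sum(0))
s=bot.read_state();print(s["position"],s["opening"],s["force"])
E
```

```text
[[-0.0127, 0.002, 0.0041], [-0.013, 0.0021, 0.0032], [-0.0132, 0.0021, 0.0022], [-0.0133, 0.0021, 0.0012], [-0.0133, 0.0021, 0.0002], [-0.0133, 0.0021, -0.0008], [-0.0132, 0.0021, -0.0017], [-0.0131, 0.0021, -0.0027], [-0.0128, 0.002, -0.0037], [-0.0125, 0.002, -0.0046], [-0.0122, 0.0019, -0.0055], [-0.0117, 0.0019, -0.0064], [-0.0113, 0.0018, -0.0073], [-0.0107, 0.0017, -0.0081], [-0.0101, 0.0016, -0.0089], [-0.0094, 0.0015, -0.0096], [-0.0087, 0.0014, -0.0102], [-0.0079, 0.0013, -0.0109], [-0.0071, 0.0011, -0.0114], [-0.0063, 0.001, -0.0119], [-0.0054, 0.0009, -0.0124], [-0.0045, 0.0007, -0.0127], [-0.0036, 0.0006, -0.013], [-0.0026, 0.0004, -0.0133], [-0.0017, 0.0003, -0.0134], [-0.0007, 0.0001, -0.0135]] [-0.2446  0.039  -0.1711]
[0.6911 0.0081 0.2073] 0.09786337126752584 [-1.2687  0.0546  3.9418]
```

Request:
play_rows(targets=[[1, -0.0127, 0.002, 0.0041, 0, 0, 0], [1, -0.013, 0.0021, 0.0032, 0, 0, 0], [1, -0.0132, 0.0021, 0.0022, 0, 0, 0], [1, -0.0133, 0.0021, 0.0012, 0, 0, 0], [1, -0.0133, 0.0021, 0.0002, 0, 0, 0], [1, -0.0133, 0.0021, -0.0008, 0, 0, 0], [1, -0.0132, 0.0021, -0.0017, 0, 0, 0], [1, -0.0131, 0.0021, -0.0027, 0, 0, 0], [1, -0.0128, 0.002, -0.0037, 0, 0, 0], [1, -0.0125, 0.002, -0.0046, 0, 0, 0], [1, -0.0122, 0.0019, -0.0055, 0, 0, 0], [1, -0.0117, 0.0019, -0.0064, 0, 0, 0]])

```text
time_s: 32.62
position: [0.536, 0.033, 0.1916]
tcp_rot: [[0.157, 0.988, 0.0], [0.988, -0.157, 0.001], [0.001, -0.0, -1.0]]
force: [2.2, 2.9, 1.1]
opening: 0.103
```

Request:
play_rows(targets=[[1, -0.0113, 0.0018, -0.0073, 0, 0, 0], [1, -0.0107, 0.0017, -0.0081, 0, 0, 0], [1, -0.0101, 0.0016, -0.0089, 0, 0, 0], [1, -0.0094, 0.0015, -0.0096, 0, 0, 0], [1, -0.0087, 0.0014, -0.0102, 0, 0, 0], [1, -0.0079, 0.0013, -0.0109, 0, 0, 0], [1, -0.0071, 0.0011, -0.0114, 0, 0, 0], [1, -0.0063, 0.001, -0.0119, 0, 0, 0], [1, -0.0054, 0.0009, -0.0124, 0, 0, 0], [1, -0.0045, 0.0007, -0.0127, 0, 0, 0], [1, 0, 0, 0, 0, 0, 0]])

```text
time_s: 34.0
position: [0.4547, 0.0457, 0.0876]
tcp_rot: [[0.156, 0.988, -0.001], [0.988, -0.156, 0.0], [-0.0, -0.001, -1.0]]
force: [2.4, 5.1, -1.7]
opening: 0.1
```

Request:
play_rows(targets=[[1, -0.0036, 0.0006, -0.013, 0, 0, 0], [1, -0.0026, 0.0004, -0.0133, 0, 0, 0], [1, -0.0017, 0.0003, -0.0134, 0, 0, 0], [1, -0.0005, 0, -0.0105, 0, 0, 0], [1, 0, 0, 0, 0, 0, 0], [1, 0, 0, 0, 0, 0, 0]])

```text
time_s: 34.75
position: [0.4465, 0.0469, 0.0379]
tcp_rot: [[0.156, 0.988, -0.001], [0.988, -0.156, -0.0], [-0.0, -0.001, -1.0]]
force: [1.4, 4.9, -0.8]
opening: 0.107
```

Request:
play_rows(targets=[[0.72, 0, 0, 0, 0, 0, 0], [0.72, 0, 0, 0, 0, 0, 0], [0.72, 0, 0, 0, 0, 0, 0], [0.72, 0, 0, 0.03, 0, 0, 0], [0.72, 0, 0, 0.04, 0, 0, 0], [0.4, 0, 0, 0.04, 0, 0, 0], [0, 0, 0, 0.032, 0, 0, 0], [0, -0.001, -0.037, 0, 0, 0, -0.157], [0, -0.001, -0.037, 0, 0, 0, -0.157], [0, -0.001, -0.037, 0, 0, 0, -0.157], [0, -0.001, -0.037, 0, 0, 0, -0.157], [0, -0.001, -0.037, 0, 0, 0, -0.157]])

```text
time_s: 36.25
position: [0.4413, -0.1393, 0.1804]
tcp_rot: [[0.812, 0.584, -0.001], [0.584, -0.812, -0.0], [-0.001, -0.0, -1.0]]
force: [0.5, -1.0, -0.0]
opening: 0.964
```

Request:
play_rows(targets=[[0, -0.001, -0.037, 0, 0, 0, -0.157], [0, -0.001, -0.037, 0, 0, 0, -0.157], [0, -0.001, -0.037, 0, 0, 0, -0.157], [0, -0.001, -0.037, 0, 0, 0, -0.157], [0, -0.002, -0.035, 0, 0, 0, -0.157], [0, 0, 0, 0, 0, 0, 0], [0, 0, 0, 0, 0, 0, 0], [0, 0, 0, 0, 0, 0, 0]])

```text
time_s: 37.25
position: [0.4356, -0.3197, 0.1803]
tcp_rot: [[0.988, -0.154, -0.001], [-0.154, -0.988, 0.001], [-0.001, -0.001, -1.0]]
force: [0.1, -0.6, -0.5]
opening: 0.996
```

```bash
python3 look.py w7; python3 - <<'E'
from h import *
c=dict(np.load("w7.npz"));im=cv2.imread("pics/w7.png")
for col,z in(("blue",.015),("red",.034)):
    for cn in blobs(mask(im,col),(200,0,440,330),100)[:2]:
        e=cv2.fitEllipse(cn);print(col,e,cast(c,[e[0]],z)[0])
E
```

```text
tcp [ 0.4356 -0.3197  0.1803] yaw -98.85677967295257 q [-48.128   26.995   96.7394   0.0026  56.3557  50.7273] F [ 0.1298 -0.5932 -0.526 ] op 0.9964797591090431 t 37.25
blue ((321.68194580078125, 183.1253662109375), (46.272403717041016, 46.78081130981445), 166.5120391845703) [ 0.4357 -0.3201  0.015 ]
red ((304.158447265625, 88.29214477539062), (48.36161804199219, 51.359588623046875), 170.9388427734375) [ 0.5412 -0.3182  0.034 ]
```

View pics/w7.png

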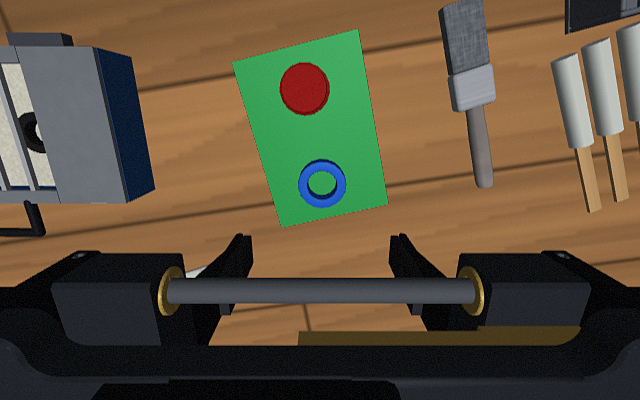

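The lid looks closed. The tape at (322,183) and the tin at (304,88) are still where I put them.

Request:
play_rows(targets=[[0, -0.0005, -0.0005, -0.035, 0, 0, 0], [0, 0, 0, -0.045, 0, 0, 0], [0, 0, 0, -0.045, 0, 0, 0], [0, 0, 0, -0.03, 0, 0, 0], [0, 0, 0, -0.015, 0, 0, 0], [0, 0, 0, 0, 0, 0, 0], [0, 0, 0, 0, 0, 0, 0]])

```text
time_s: 38.17
position: [0.4362, -0.3221, 0.0115]
tcp_rot: [[0.988, -0.155, 0.001], [-0.155, -0.988, -0.002], [0.002, 0.001, -1.0]]
force: [-0.1, -0.1, 0.5]
opening: 0.999
```

Request:
play_rows(targets=[[0, 0, 0, -0.002, 0, 0, 0], [0, 0, 0, 0, 0, 0, 0], [1, 0, 0, 0, 0, 0, 0], [1, 0, 0, 0, 0, 0, 0], [1, 0, 0, 0, 0, 0, 0], [1, 0, 0, 0, 0, 0, 0], [1, 0, 0, 0, 0, 0, 0]])

```text
time_s: 39.05
position: [0.4355, -0.3215, 0.0084]
tcp_rot: [[0.988, -0.156, -0.0], [-0.156, -0.988, 0.0], [-0.0, -0.0, -1.0]]
force: [-1.1, 0.3, 0.5]
opening: 0.637
```

Request:
play_rows(targets=[[1, 0, 0, 0.03, 0, 0, 0], [1, 0, 0, 0.05, 0, 0, 0], [1, 0, 0, 0.05, 0, 0, 0], [1, 0.0163, 0.0476, 0, 0, 0, 0], [1, 0.0163, 0.0476, 0, 0, 0, 0], [1, 0.0163, 0.0476, 0, 0, 0, 0], [1, 0.0163, 0.0476, 0, 0, 0, 0], [1, 0.0163, 0.0476, 0, 0, 0, 0], [1, 0, 0, -0.03, 0, 0, 0], [1, 0, 0, -0.03, 0, 0, 0], [1, 0, 0, 0, 0, 0, 0], [1, 0, 0, 0, 0, 0, 0]])

```text
time_s: 40.55
position: [0.5174, -0.0839, 0.079]
tcp_rot: [[0.988, -0.156, 0.001], [-0.156, -0.988, -0.0], [0.001, 0.0, -1.0]]
force: [0.5, 0.5, -0.4]
opening: 0.639
```

Request:
play_rows(targets=[[1, -0.0005, 0, -0.011, 0, 0, 0], [1, 0, 0, -0.005, 0, 0, 0], [1, 0, 0, 0, 0, 0, 0], [1, 0, 0, 0, 0, 0, 0]])

```text
time_s: 41.05
position: [0.5166, -0.0837, 0.0626]
tcp_rot: [[0.988, -0.156, 0.0], [-0.156, -0.988, -0.0], [0.0, 0.0, -1.0]]
force: [0.0, 0.4, -1.1]
opening: 0.637
```

Request:
play_rows(targets=[[1, 0, 0, -0.0018, 0, 0, 0], [1, 0, 0, 0, 0, 0, 0], [1, 0, 0, 0, 0, 0, 0]])

```text
time_s: 41.42
position: [0.5165, -0.0836, 0.0607]
tcp_rot: [[0.988, -0.156, 0.0], [-0.156, -0.988, -0.0], [0.0, 0.0, -1.0]]
force: [-0.5, -0.5, 0.2]
opening: 0.635
```

Request:
play_rows(targets=[[0, 0, 0, 0, 0, 0, 0], [0, 0, 0, 0, 0, 0, 0], [0, 0, 0, 0, 0, 0, 0], [0, 0, 0, 0.03, 0, 0, 0], [0, 0, 0, 0.05, 0, 0, 0], [0, 0, 0, 0.04, 0, 0, 0], [0, 0.005, -0.046, 0, 0, 0, 0], [0, 0.005, -0.047, 0, 0, 0, 0], [0, 0.005, -0.047, 0, 0, 0, 0], [0, 0.005, -0.047, 0, 0, 0, 0], [0, 0.003, -0.047, 0, 0, 0, 0], [0, 0, 0, 0, 0, 0, 0]])

```text
time_s: 42.92
position: [0.5397, -0.3217, 0.1806]
tcp_rot: [[0.987, -0.16, 0.002], [-0.16, -0.987, -0.002], [0.002, 0.002, -1.0]]
force: [-0.3, 0.4, 0.1]
opening: 0.998
```

Request:
play_rows(targets=[[0, 0, -0.002, -0.03, 0, 0, 0], [0, 0, 0, -0.045, 0, 0, 0], [0, 0, 0, -0.045, 0, 0, 0], [0, 0, 0, -0.03, 0, 0, 0], [0, 0, 0, -0.01, 0, 0, 0], [0, 0, 0, 0, 0, 0, 0], [0, 0, 0, 0, 0, 0, 0]])

```text
time_s: 43.8
position: [0.5405, -0.3201, 0.0222]
tcp_rot: [[0.988, -0.155, 0.002], [-0.155, -0.988, -0.002], [0.002, 0.001, -1.0]]
force: [0.3, 0.5, 0.3]
opening: 1.0
```

Request:
play_rows(targets=[[0, 0, 0, -0.001, 0, 0, 0], [1, 0, 0, 0, 0, 0, 0], [1, 0, 0, 0, 0, 0, 0], [1, 0, 0, 0, 0, 0, 0], [1, 0, 0, 0, 0, 0, 0], [1, 0, 0, 0, 0, 0, 0], [1, 0, 0, 0, 0, 0, 0]])

```text
time_s: 44.68
position: [0.5395, -0.3196, 0.0196]
tcp_rot: [[0.988, -0.156, -0.0], [-0.156, -0.988, 0.0], [-0.0, -0.0, -1.0]]
force: [-0.6, -0.1, -0.1]
opening: 0.54
```

Request:
play_rows(targets=[[1, 0, 0, 0.03, 0, 0, 0], [1, 0, 0, 0.05, 0, 0, 0], [1, 0, 0, 0.05, 0, 0, 0], [1, 0.001, 0.022, 0.02, 0, 0, 0], [1, 0.003, 0.05, 0, 0, 0, 0], [1, 0.003, 0.05, 0, 0, 0, 0], [1, 0.003, 0.05, 0, 0, 0, 0], [1, 0.003, 0.05, 0, 0, 0, 0], [1, 0.003, 0.05, 0, 0, 0, 0], [1, 0.003, 0.05, 0, 0, 0, 0], [1, 0.003, 0.05, 0, 0, 0, 0], [1, 0.003, 0.05, 0, 0, 0, 0]])

```text
time_s: 46.18
position: [0.562, 0.1053, 0.168]
tcp_rot: [[0.988, -0.155, -0.004], [-0.155, -0.988, 0.001], [-0.004, 0.0, -1.0]]
force: [0.6, -1.0, -2.9]
opening: 0.544
```

Request:
play_rows(targets=[[1, 0.002, 0.05, 0, 0, 0, 0], [1, 0, 0, 0, 0, 0, 0], [1, 0, 0, -0.04, 0, 0, 0], [1, 0, 0, -0.035, 0, 0, 0], [1, 0, 0, -0.01, 0, 0, 0], [1, 0, 0, 0, 0, 0, 0], [1, 0, 0, 0, 0, 0, 0]])

```text
time_s: 47.05
position: [0.5675, 0.1523, 0.0858]
tcp_rot: [[0.988, -0.156, 0.002], [-0.156, -0.988, 0.0], [0.002, -0.001, -1.0]]
force: [0.6, 0.0, -1.5]
opening: 0.54
```

Request:
play_rows(targets=[[1, -0.0003, 0, -0.01, 0, 0, 0], [1, 0, 0, -0.0025, 0, 0, 0], [1, 0, 0, 0, 0, 0, 0], [1, 0, 0, 0, 0, 0, 0]])

```text
time_s: 47.55
position: [0.5663, 0.1524, 0.0723]
tcp_rot: [[0.988, -0.155, 0.0], [-0.155, -0.988, -0.0], [0.0, -0.0, -1.0]]
force: [-0.3, 0.2, -1.2]
opening: 0.542
```

Request:
play_rows(targets=[[1, 0, 0, -0.0007, 0, 0, 0], [1, 0, 0, 0, 0, 0, 0], [0, 0, 0, 0, 0, 0, 0], [0, 0, 0, 0, 0, 0, 0], [0, 0, 0, 0, 0, 0, 0], [0, 0, 0, 0, 0, 0, 0], [0, 0, 0, 0.03, 0, 0, 0], [0, 0, 0, 0.05, 0, 0, 0], [0, 0, 0, 0.055, 0, 0, 0], [0, 0, 0, 0.045, 0, 0, 0], [0, -0.015, -0.05, 0, 0, 0, 0], [0, -0.015, -0.05, 0, 0, 0, 0]])

```text
time_s: 49.05
position: [0.5361, 0.0518, 0.2525]
tcp_rot: [[0.988, -0.153, 0.002], [-0.153, -0.988, -0.001], [0.002, 0.0, -1.0]]
force: [0.1, -0.9, -0.1]
opening: 1.002
```

Request:
play_rows(targets=[[0, -0.02, -0.05, 0, 0, 0, 0], [0, -0.02, -0.05, 0, 0, 0, 0], [0, -0.02, -0.05, 0, 0, 0, 0], [0, -0.02, -0.05, 0, 0, 0, 0], [0, -0.025, -0.05, 0, 0, 0, 0], [0, -0.025, -0.05, 0, 0, 0, 0], [0, -0.025, -0.05, 0, 0, 0, 0], [0, -0.025, -0.05, 0, 0, 0, 0], [0, -0.025, -0.05, 0, 0, 0, 0], [0, -0.03, -0.05, 0, 0, 0, 0], [0, -0.02, -0.05, 0, 0, 0, 0], [0, 0, 0, 0, 0, 0, 0]])

```text
time_s: 50.55
position: [0.2794, -0.5016, 0.2513]
tcp_rot: [[0.987, -0.16, 0.0], [-0.16, -0.987, -0.003], [0.001, 0.003, -1.0]]
force: [0.8, 0.7, 0.1]
opening: 1.001
```

```bash
python3 - <<'E'
from h import *
im0=cv2.imread("pics/top0.png");s0=cv2.imread("pics/scene0.png")
im=bot.capture("top");s=bot.capture("scene");cv2.imwrite("pics/top9.png",im);cv2.imwrite("pics/scene9.png",s)
c=bot.get_calibration("top");k=bot.get_calibration("scene")
for n,a,b,cc in(("top",im0,im,c),("scene",s0,s,k)):
    for col,z,r in(("blue",.067,(335,170,400,240) if n=="top" else (240,160,285,205)),("red",.09,(225,160,275,215) if n=="top" else (360,150,400,200))):
        P=[]
        for i in(a,b):
            m=cv2.moments(blobs(mask(i,col),r,20)[0]);P.append((m["m10"]/m["m00"],m["m01"]/m["m00"]))
        P=np.array(P);print(n,col,P.ravel(),"shift mm",1e3*np.diff(cast(cc,P,z),axis=0)[0,:2])
print(bot.read_state()["time_s"])
cv2.imwrite("pics/c9.png",np.vstack([cv2.resize(im[140:260,110:510],(800,240)),cv2.resize(s[90:270,100:520],(800,343))]))
E
```

```text
top blue [359.2434 208.4295 358.873  208.6108] shift mm [-0.3749  0.8204]
top red [248.0508 187.0014 247.4761 186.6439] shift mm [0.8071 1.2227]
scene blue [262.5609 181.9918 263.1287 181.9109] shift mm [-0.016   1.2017]
scene red [378.9666 177.467  379.7786 177.4037] shift mm [0.1458 1.7157]
50.65
```

View pics/c9.png

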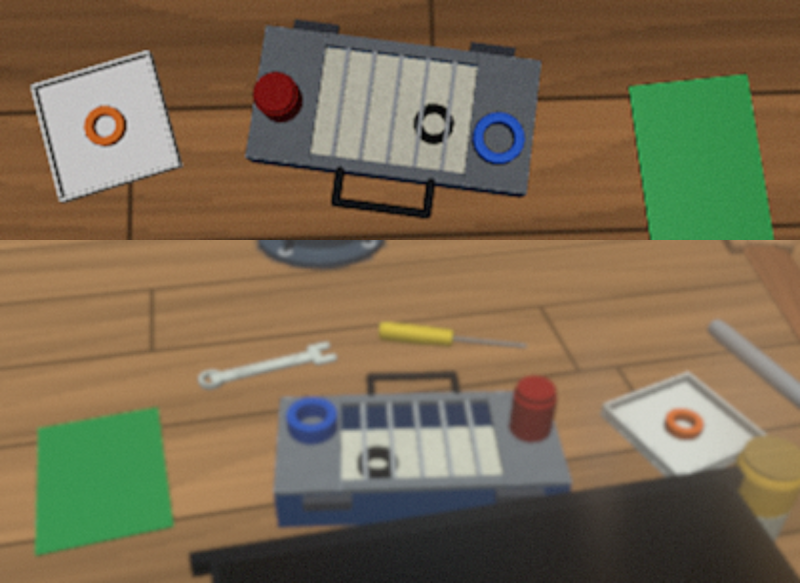

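The final views show the lid closed with the tin and tape upright on it, the orange ring flat in the tray and the black ring in the box. The tin and tape are within about 2 mm of where they stood, so I'm handing in.

```bash
python3 -c "
from rig import bot
print(bot.hand_in())"
```

```text
the job is handed in; nothing more can be done
None
```

The job is done and handed in at about 51 s of the 144 s allowed. I moved the tin and the tape upright onto the mat, then swung the lid to about 1.8 rad, where it stayed open once released. I laid the orange ring flat in the white tray, closed the lid by its handle, and stood both items back on it.

- **Position check:** comparing pictures from before and after, the tape moved 0.9–1.2 mm and the tin 1.5–1.7 mm. Both are within the camera calibration error of about 2 mm.
- **Final views:** the lid looks closed, the orange ring lies flat in the tray, the black ring is still in the box, and the arm is clear of everything.
- **Forces:** every wrist force reading I took was about 10 N or less per axis, read only at the end of each move.

No check failed or disagreed.

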